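# Tip the empty crate onto its base and push it up against the full one

## Robot

A 6-joint arm with a two-finger parallel gripper is mounted at the origin on the work surface. World frame = base frame: x ahead of the robot, y to its left, z up, the work surface at z = 0. Lengths are in m, angles in degrees, forces in N, time in s.
With the tool pointing down it reaches from about 0.25 to 0.775 m from the base axis. Payload 8.9 kg.
Tool frame: the origin (TCP) lies midway between the tips of the shut fingers; the grasp point (between the pads) lies 19 mm behind it; z points along the fingers, x is the direction in which the jaws open and shut, and the axes are right-handed (so a half turn about z gives the same grasp; the last joint's range is limited). The gripper opens to 85 mm and grips with 20 to 120 N. Pads are 22 mm wide; open, the fingers measure 114 mm over their backs; the gripper's body (76 mm by 85 mm) begins 54 mm behind the grasp point. The pads swing forward as they close: fully open they stand 13 mm farther back than shut.
Start: joints at [-77.596, 16.656, -8.789, 64.555, 0, 82.019], TCP at [0.183, -0.492, 0.231] pointing down, gripper open.
Joint ranges: [-144.48, 144.48], [-52.06, 99.96], [-74.48, 78.29], [-112.23, 115.85], [-86.99, 84.42], [-180, 180]. Speed limits (degrees/s): [127.2, 127.2, 159.86, 180, 180, 180].

## Interface

Orientations are given as a 3x3 rotation matrix whose columns are the frame's x, y, z axes.
In Python, from bench import telemetry, optics, workorder, spotter gives the robot as it stands.
- The arm moves only by the tool drive_tool, never from a script. Its argument "commands" is one flat list of numbers, 6 for each row, row after row: the shift along the tool's x, y, z in mm, then the turn, a rotation vector about the tool's x, y, z in rad. A call has 1 to 10 rows; each row is the pose to reach, as a shift and turn from the pose commanded when the call began, along the tool's axes at that moment; what a row does not reach only later rows make up. A row lasts 1/8 s, in which the tool goes at most 62.5 mm and 10.7 degrees, less where a joint would pass 70% of its speed; a pose out of reach is approached as far as the arm can. A call with a gripper value outside its range is refused whole. "gripper" is the opening, from 0 (shut) to 1 (fully open), set as the call begins (left out, the last holds). The fingers move at their own pace and stop on an object; the grip force is fixed at half the most. Time passes only in rows, so rows that repeat a pose let the fingers close. It gives the time, the measured TCP pose, the force and the opening at its end, in the units of the state.
- telemetry.read_state(): the state, without advancing time (a new reading comes with each control period).
- optics.grab_frame(name): name is "scene" or "top" or "wrist"; returns the picture (480x640x3 uint8, red, green, blue); there is no depth.
- optics.camera_params(name): a dict with "vfov" (degrees; the focal length in pixels is half the picture's height over the tangent of half this angle, whatever the lens; pixels are square), "cx", "cy" (the principal point, pixels), "rvec" (rotation vector, rad) and "tvec" (3), from world to camera coordinates, as OpenCV has them. Camera axes: x right, y down, z forward; pixel columns grow to the right and rows downward; lengths in m; the calibration is good to about 2 mm. A picture is of the moment at which its call begins: read the wrist's pose just before it. camera_params takes no time and is no camera call; for the wrist camera it gives the pose at the moment of the call.
- workorder.hand_in(): hands the job in, once; it reports no verdict.
Trained networks look in the newest picture that a camera, given by its name, has taken for a name from the list of things; names that differ only in an ending like _2 or _b are one class to them, and where a whole thing is asked for, a point or a joint stands for the part that bears it (a point fixed in the world has none). Each returns a list of dicts, best first, with "confidence" (0 to 1); they miss things now and then, are a little off and sometimes report something else, mostly with a low value. They report only what shows in the picture. A call takes as long as a camera call.
- spotter.find_in(camera, label): "position" ([row, column] in pixels, amid what is visible of it).
The state is a dict: "clock": time; "joint_pos": joint angles; "qvel": joint speeds; "tau": joint torques, N m; "tool_pos": TCP position; "ee_rot": TCP orientation; "wrist_force": force on the tool from outside, world axes, zero at the start; "torque": the same for the moment, N m; "opening": opening from 0.0 (shut) to 1.0 (fully open).
Only numpy, scipy, OpenCV 4.12 (cv2) and the standard library are available. Lean on these libraries where they do the work, as an engineer would, in place of code of your own. Each camera call takes 0.05 s, during which the arm holds its last target. There are 200 camera calls.

## Task

The empty grey stacking crate has been left standing on its long side. Push it over so that it lies on its base with the mouth up, then push it along the deck until its long side is flush against the facing side of the big red crate. Only push it, never pick it up, and leave the bowl, candlestick, jar and mug alone.

Things in the scene. Friction and masses are not known exactly. Their poses are not given: they have to be found in the camera images.
- crate: Empty open grey plastic crate, 300 (own x) x 200 (own y) x 120 mm (own z), 0.5 to 0.8 kg, walls and base 6 mm, flat outer faces. Origin: centre of the base's underside; z points out of the mouth. At the start it stands 200 mm high on a 300 x 120 mm long side: z level, roughly world -y, away from the red crate; y up; x level. Once on its base, y is level and points to the red crate.
- crate_lip (a point): Middle of the mouth's upper 300 mm edge as the crate stands at the start (own y = +100, z = 120 mm), 200 mm above the deck: the place to push it over, towards its base. This edge rises by up to 33 mm as the crate tips.
- crate_edge (a point): Middle of the lower 300 mm edge of the base (own y = -100, z = 0 mm), the edge it tips over. Leant about 25 degrees over it, the crate falls by itself onto its base and covers the 200 mm of deck just beyond it. The side it stood on then rises from this edge, 120 mm high, facing away from the red crate: the side to push.
- bigcrate: Big full red stacking crate, 400 (its x) x 300 (its y) x 220 mm high, too heavy to move, upright on the deck; bottles and handles inside stay below its rim. Origin: centre of its underside, on the deck; z up. Its long side at its own y = -150 mm is the one that faces the empty crate.
- bowl: Clear glass bowl, 110 mm across, 60 mm high, bystander. Origin: centre of its underside.
- candlestick: Brass candlestick, foot 84 mm across, 160 mm high, bystander. Origin: centre of its underside.
- jar: Glass jar with a metal cap, 68 mm across, 110 mm high, bystander. Origin: centre of its underside.
- mug: White mug, 76 mm across, 85 mm high, bystander. Origin: centre of its underside.

How it is judged (in metres and radians):
On the way, in this order (a step that is already met when the one before it is completed fails the run):
1. the crate lies on its base, mouth up (angle between crate's own z axis and vertical below 0.08 rad and height (world z) of crate below 0.01 m), for 0.2 s.
2. its long side is flush against the red crate (angle between crate's own z axis and vertical below 0.08 rad and y of crate in the frame of bigcrate above -0.259 m and angle between the x axis of crate and the x axis of bigcrate, either way round below 0.045 rad), for 0.2 s.
At the end, for the whole second after the job is handed in: The empty crate lies on its base, mouth up, at rest on the deck beside the red crate, its long side within 9 mm (at mid-length) of the red crate's facing side and parallel to it within 0.045 rad, its middle no more than 170 mm along from the red crate's middle (angle between crate's own z axis and vertical below 0.05 rad and height (world z) of crate below 0.01 m and y of crate in the frame of bigcrate between -0.259 and -0.24 m and x of crate in the frame of bigcrate between -0.17 and 0.17 m and angle between the x axis of crate and the x axis of bigcrate, either way round below 0.045 rad and linear speed of crate below 0.02 m/s); the robot touches nothing.
It fails at once if the crate was lifted off the deck (height (world z) of crate above 0.135 m or (angle between crate's own z axis and vertical below 0.2 rad and height (world z) of crate above 0.045 m)).
It fails at once if the bowl was disturbed (distance of bowl from where it was at the start of the episode above 0.025 m).
It fails at once if the candlestick was disturbed (distance of candlestick from where it was at the start of the episode above 0.025 m).
It fails at once if the jar was disturbed (distance of jar from where it was at the start of the episode above 0.025 m).
It fails at once if the mug was disturbed (distance of mug from where it was at the start of the episode above 0.025 m).
It also fails if it takes over 48 s, if anything falls off the work surface, if the arm or the gripper's body presses on something with over 40 N, if the wrist force passes 120 N, or if a joint passes its speed limit or range.

## Working session

There is one attempt and no reset: what is moved stays moved. The work goes in short steps, Python scripts to look and compute and a tool call to move; the robot and the scene stay as the last step left them, time stands still between calls to the robot, and variables do not carry over. Pictures are saved under pics/ and viewed, about 8 in all and at most 12, crops included, and the job is handed in when it is done.

Besides the shell and the picture viewer there is one more tool, called by a JSON object that holds its "name" and its "arguments", one argument or row to a line. drive_tool: Moves the arm, as the interface text tells. Its arguments: {"type":"object","properties":{"commands":{"type":"array"},"gripper":{"type":"number"}},"required":["commands"]}

```bash
mkdir -p pics; cat > h.py <<'E'
import numpy as np, cv2
from bench import telemetry, optics, workorder, spotter
def cam(n):
    p=optics.camera_params(n); f=240/np.tan(np.radians(p["vfov"])/2)
    K=np.array([[f,0,p["cx"]],[0,f,p["cy"]],[0,0,1]]); R=cv2.Rodrigues(np.array(p["rvec"],float))[0]
    return K,R,np.array(p["tvec"],float).ravel()
def ray(n,row,col,z):
    K,R,t=cam(n); o=-R.T@t; d=R.T@np.linalg.inv(K)@[col,row,1]
    return o+d*(z-o[2])/d[2]
def proj(n,P):
    K,R,t=cam(n); q=(K@(R@np.atleast_2d(P).T+t[:,None])).T; return q[:,:2]/q[:,2:]
def save(n,name):
    im=optics.grab_frame(n); cv2.imwrite(f"pics/{name}.png",im[:,:,::-1]); return im
E
python3 - <<'E'
from h import *
print(optics.camera_params("top"))
save("scene","s0");save("top","t0")
for n in["top","scene"]:
  for l in["crate","crate_lip","crate_edge","bigcrate","bowl","candlestick","jar","mug"]:
    for d in spotter.find_in(n,l)[:2]: 
      print(n,l,round(d["confidence"],2),np.round(d["position"]),ray(n,*d["position"],{"crate":.1,"crate_lip":.2,"bigcrate":.22,"bowl":.03,"candlestick":.08,"jar":.1,"mug":.08}.get(l,0)).round(3))
s=telemetry.read_state();print(s["clock"],s["tool_pos"],np.round(s["ee_rot"],3))
E
```

```text
{'vfov': 54.2670395035011, 'cx': 315.3577871068444, 'cy': 244.88213347313925, 'rvec': array([ 2.14482307, -2.1480238 ,  0.15411595]), 'tvec': array([-0.08215   ,  0.61167565,  1.37363688])}
top crate 0.91 [273. 358.] [ 0.521 -0.206  0.1  ]
top crate 0.43 [332. 478.] [ 0.354 -0.543  0.1  ]
top crate_lip 0.73 [275. 359.] [ 0.507 -0.2    0.2  ]
top crate_edge 0.61 [276. 357.] [ 0.52 -0.21  0.  ]
top bigcrate 0.62 [274. 153.] [0.511 0.343 0.22 ]
top bowl 0.72 [182. 308.] [ 0.811 -0.06   0.03 ]
top jar 0.91 [186. 264.] [0.78 0.07 0.1 ]
top mug 0.64 [333. 477.] [ 0.349 -0.547  0.08 ]
scene crate 0.86 [191. 315.] [ 0.51  -0.212  0.1  ]
scene crate 0.43 [111. 302.] [ 0.381 -0.504  0.1  ]
scene crate_lip 0.75 [193. 311.] [ 0.56  -0.148  0.2  ]
scene crate_edge 0.91 [191. 316.] [ 0.471 -0.271 -0.   ]
scene bigcrate 0.91 [356. 438.] [0.556 0.373 0.22 ]
scene bowl 0.84 [284. 250.] [ 0.8   -0.078  0.03 ]
scene candlestick 0.94 [196. 234.] [ 0.717 -0.331  0.08 ]
scene jar 0.77 [327. 276.] [0.807 0.093 0.1  ]
scene mug 0.69 [109. 304.] [ 0.361 -0.529  0.08 ]
0.9 [ 0.18289201 -0.49213464  0.23132751] [[ 0.348 -0.937 -0.   ]
 [-0.937 -0.348 -0.   ]
 [ 0.     0.    -1.   ]]
```

View pics/t0.png

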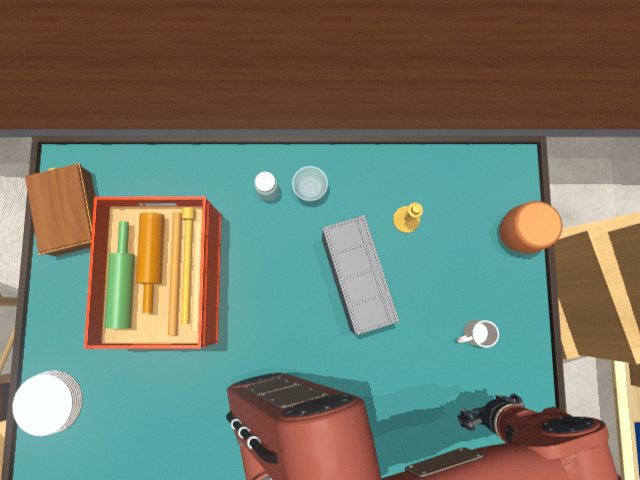

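View pics/s0.png

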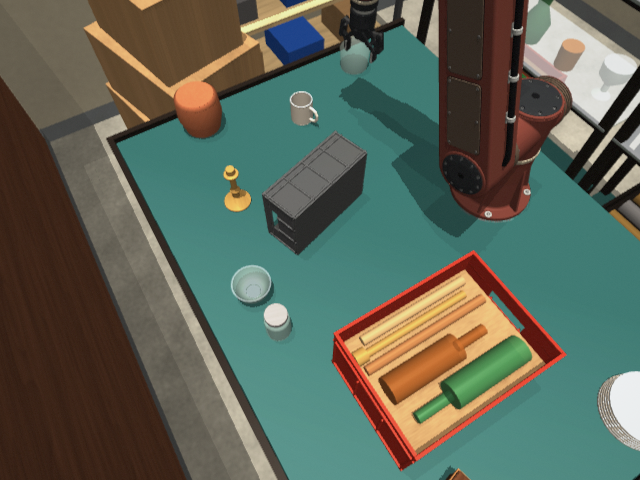

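```bash
cat > fit.py <<'E'
from h import *
from scipy.optimize import minimize
def box(p,sx,sy,h):
    x,y,a=p; c,s=np.cos(a),np.sin(a)
    q=np.array([[i*sx/2,j*sy/2,k] for i in(-1,1) for j in(-1,1) for k in(0,h)])
    return q@np.array([[c,s,0],[-s,c,0],[0,0,1]])+[x,y,0]
def fit(mask,n,p0,dims):
    P=np.zeros(3)
    def cost(p):
        m=np.zeros((480*4,640*4),np.uint8); h=cv2.convexHull((proj(n,box(p,*dims))*4+1.5).astype(np.float32).round().astype(np.int32)); cv2.fillConvexPoly(m,h,1)
        return np.count_nonzero(m!=M)/np.count_nonzero(M)
    M=cv2.resize(mask,None,fx=4,fy=4,interpolation=cv2.INTER_LINEAR); M=(M>127).astype(np.uint8)
    S=np.array([p0]+[np.add(p0,d) for d in((.02,0,0),(0,.02,0),(0,0,.08))])
    r=minimize(cost,p0,method="Nelder-Mead",options=dict(initial_simplex=S,xatol=2e-4,fatol=1e-5,maxiter=150)); return r.x,r.fun
def comp(m,seed,hull=True):
    m=cv2.morphologyEx(m.astype(np.uint8)*255,cv2.MORPH_OPEN,np.ones((3,3)))
    k,L,st,c=cv2.connectedComponentsWithStats(m)
    d=[np.hypot(*(c[i]-seed))-(1e4 if st[i,4]>1500 else 0) for i in range(1,k)]; i=1+int(np.argmin(d))
    o=np.zeros_like(m); cs=cv2.findContours((L==i).astype(np.uint8),0,2)[0]
    cv2.fillConvexPoly(o,cv2.convexHull(np.vstack(cs)),255); return o
def masks(im):
    h=cv2.cvtColor(im,cv2.COLOR_RGB2HSV).astype(int); H,S,V=h[...,0],h[...,1],h[...,2]
    return ((H<8)|(H>172))&(S>150)&(V>60), (S<45)&(V>40)&(V<190)
E
python3 - <<'E'
from fit import *
for n,f,sr,sg in(("top","t0",(153,274),(358,273)),("scene","s0",(438,356),(315,191))):
    im=cv2.imread(f"pics/{f}.png")[:,:,::-1].copy(); r,g=masks(im)
    R=comp(r,sr);G=comp(g,sg)
    cv2.imwrite(f"pics/m_{n}.png",np.dstack([im[:,:,2],im[:,:,1]//2+G//2,im[:,:,0]//2+R//2]))
    print(n,"big",fit(R,n,[.51,.35,1.57+1.6-1.57-1.57],(.4,.3,.22)),"crate",fit(G,n,[.52,-.2,.27],(.3,.12,.2)))
E
```

```text
top big (array([0.52727266, 0.346229  , 0.08935814]), np.float64(0.6607394107394108)) crate (array([ 0.51144988, -0.20262488,  0.31845783]), np.float64(0.09164265833292641))
scene big (array([0.51778576, 0.36221832, 0.00132864]), np.float64(0.005502392344497608)) crate (array([ 0.51166742, -0.20487131,  0.29975225]), np.float64(0.015830406422478675))
```

```bash
python3 -c "
import cv2,numpy as np
cv2.imwrite('pics/mm.png',cv2.resize(np.hstack([cv2.imread('pics/m_top.png'),cv2.imread('pics/m_scene.png')]),(800,300)))"
```

```text
(no output)
```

View pics/mm.png

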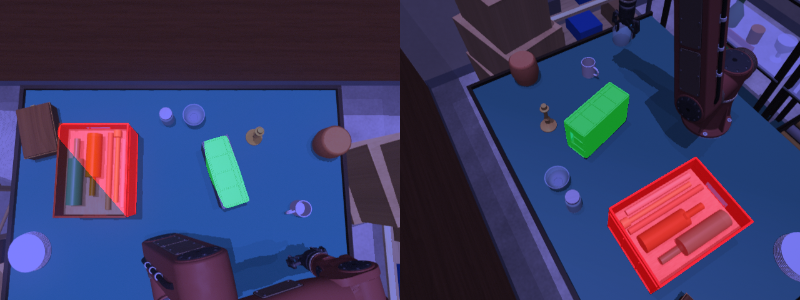

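The overlays match in the scene view: 0.5% misfit for the red crate, 1.6% for the grey crate. In the top view the mask is incomplete on the red crate. I'll repair that as a cross-check and work out the approach.

```bash
cat >> h.py <<'E'
def delta(p,yaw):
    "tool-down target -> row in tool axes (mm, rad)"
    s=telemetry.read_state(); R=np.array(s["ee_rot"]); c,q=np.cos(yaw),np.sin(yaw)
    T=np.array([[c,q,0],[q,-c,0],[0,0,-1.]])
    return np.r_[R.T@(np.array(p)-s["tool_pos"])*1000, cv2.Rodrigues(R.T@T)[0].ravel()].round(3)
E
python3 - <<'E'
from fit import *
im=cv2.imread("pics/t0.png")[:,:,::-1].copy(); h=cv2.cvtColor(im,cv2.COLOR_RGB2HSV).astype(int)
m=((h[...,0]<30)|(h[...,0]>170))&(h[...,1]>60)  # incl contents
m[:190]=0;m[355:]=0;m[:,:86]=0;m[:,226:]=0
R=comp(m,(153,274)); print(fit(R,"top",[.518,.362,0],(.4,.3,.22)))
g=(h[...,1]<60)&(h[...,2]>40); g[:210]=0;g[340:]=0;g[:,:318]=0;g[:,402:]=0
print(fit(comp(g,(358,273)),"top",[.512,-.2,.3],(.3,.12,.2)))
print(proj("top",box([.518,.362,0],.4,.3,.22)).round(),proj("top",box([.512,-.204,.3],.3,.12,.2)).round())
print("candle foot",ray("top",219,405,0))
print(delta([.547,-.318,.231],.30))
E
```

```text
(array([0.51911614, 0.36431031, 0.00813151]), np.float64(0.04694120203276077))
(array([ 0.51140961, -0.20262954,  0.29838646]), np.float64(0.01650996194313857))
[[218. 343.]
 [200. 348.]
 [119. 343.]
 [ 84. 349.]
 [222. 214.]
 [205. 196.]
 [127. 214.]
 [ 94. 197.]] [[388. 320.]
 [400. 321.]
 [351. 332.]
 [357. 335.]
 [358. 227.]
 [365. 214.]
 [322. 239.]
 [322. 227.]]
candle foot [ 6.99810757e-01 -3.65268586e-01 -2.22044605e-16]
[-3.63940e+01 -4.01961e+02  3.18000e-01  0.00000e+00 -0.00000e+00
 -1.51500e+00]
```

{"name": "drive_tool", "arguments": {
  "commands": [-36, -402, 0, 0, 0, -1.515, -36, -402, 0, 0, 0, -1.515, -36, -402, 0, 0, 0, -1.515, -36, -402, 0, 0, 0, -1.515, -36, -402, 0, 0, 0, -1.515, -36, -402, 0, 0, 0, -1.515, -36, -402, 0, 0, 0, -1.515, -36, -402, 0, 0, 0, -1.515, -36, -402, 0, 0, 0, -1.515, -36, -402, 0, 0, 0, -1.515],
  "gripper": 1
}}

```text
clock: 2.15
tool_pos: [0.5468, -0.3186, 0.2313]
ee_rot: [[0.957, 0.291, -0.0], [0.291, -0.957, 0.0], [-0.0, -0.0, -1.0]]
wrist_force: [-0.2, -0.8, -0.1]
opening: 1.001
```

{"name": "drive_tool", "arguments": {
  "commands": [0, 0, 50, 0, 0, 0, 0, -20, 53, 0, 0, 0, 0, -40, 53, 0, 0, 0, 0, -52, 53, 0, 0, 0, 0, -62, 53, 0, 0, 0, 0, -72, 53, 0, 0, 0, 0, -82, 53, 0, 0, 0, 0, -92, 53, 0, 0, 0, 0, -100, 53, 0, 0, 0, 0, -100, 53, 0, 0, 0]
}}

```text
clock: 3.4
tool_pos: [0.5174, -0.2221, 0.1783]
ee_rot: [[0.955, 0.296, -0.0], [0.296, -0.955, 0.0], [-0.0, -0.0, -1.0]]
wrist_force: [0.2, -1.1, 0.2]
opening: 0.999
```

```bash
python3 -c "
from h import *
save('scene','s1')"
```

```text
(no output)
```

View pics/s1.png

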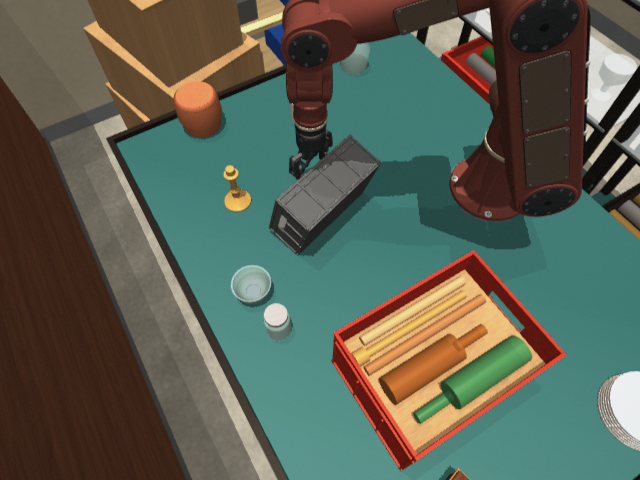

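The crate is leaning over its base edge without sliding; the lower corner is still at about (297,251). I'll keep pushing.

{"name": "drive_tool", "arguments": {
  "commands": [0, -10, 0, 0, 0, 0, 0, -20, 0, 0, 0, 0, 0, -30, 0, 0, 0, 0, 0, -38, 0, 0, 0, 0, 0, -46, 0, 0, 0, 0, 0, -54, 0, 0, 0, 0, 0, -60, 0, 0, 0, 0, 0, -60, 0, 0, 0, 0]
}}

```text
clock: 4.45
tool_pos: [0.4998, -0.1651, 0.1784]
ee_rot: [[0.955, 0.296, 0.0], [0.296, -0.955, -0.0], [-0.0, 0.0, -1.0]]
wrist_force: [-0.1, -0.2, -0.7]
opening: 0.999
```

```bash
python3 -c "
from h import *
save('scene','s2')"
```

```text
(no output)
```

View pics/s2.png

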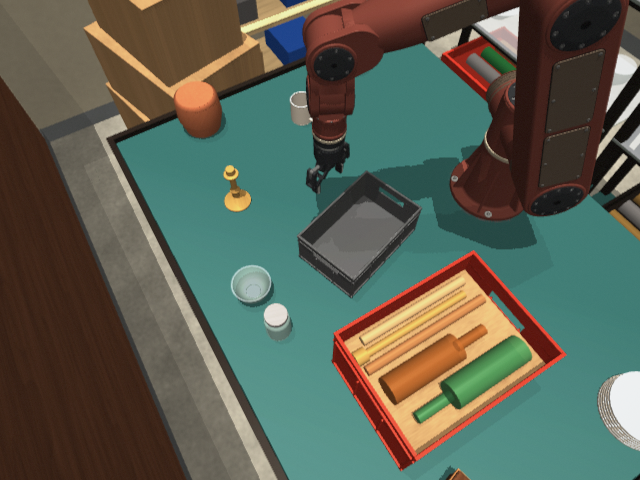

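```bash
cat > loc.py <<'E'
import sys
from fit import *
f=sys.argv[1]; p0=[float(v) for v in sys.argv[2:5]]
im=save("scene",f); g=masks(im)[1]
q=proj("scene",box(p0,.3,.2,.12)); h=np.zeros((480,640),np.uint8)
cv2.fillConvexPoly(h,cv2.convexHull(q.round().astype(np.int32)),1); 
G=comp(g&(cv2.dilate(h,np.ones((9,9)))>0),q.mean(0))
p,c=fit(G,"scene",p0,(.3,.2,.12)); print(p.round(4),round(c,4))
B=np.array([.518,.363]);print("rel to big",(p[:2]-B).round(4))
cv2.polylines(o:=im[:,:,::-1].copy(),[cv2.convexHull(proj("scene",box(p,.3,.2,.12)).round().astype(np.int32))],1,(0,255,0),1);cv2.imwrite(f"pics/{f}_o.png",o)
E
python3 loc.py s3 .4645 -.0515 .3
```

```text
[ 0.4634 -0.048   0.2969] 0.0556
rel to big [-0.0546 -0.411 ]
```

```bash
python3 -c "
from h import *
print(delta([.47,-.245,.178],0.),delta([.47,-.245,.055],0.))"
```

```text
[-52.132  66.973   0.352   0.     -0.      0.3  ] [-52.148  66.945 123.352   0.     -0.      0.3  ]
```

{"name": "drive_tool", "arguments": {
  "commands": [-25, 35, 0, 0, 0, 0.15, -52, 67, 0, 0, 0, 0.3, -52, 67, 40, 0, 0, 0.3, -52, 67, 80, 0, 0, 0.3, -52, 67, 110, 0, 0, 0.3, -52, 67, 123, 0, 0, 0.3, -52, 67, 123, 0, 0, 0.3]
}}

```text
clock: 5.42
tool_pos: [0.4698, -0.2448, 0.055]
ee_rot: [[1.0, -0.0, -0.001], [-0.0, -1.0, 0.001], [-0.001, -0.001, -1.0]]
wrist_force: [0.1, 0.5, 0.1]
opening: 0.998
```

Now push toward +y, which is tool -y: fast through free space, then about 15 mm per row.

{"name": "drive_tool", "arguments": {
  "commands": [0, -30, 0, 0, 0, 0, 0, -55, 0, 0, 0, 0, 0, -65, 0, 0, 0, 0, 0, -75, 0, 0, 0, 0, 0, -85, 0, 0, 0, 0, 0, -95, 0, 0, 0, 0, 0, -105, 0, 0, 0, 0, 0, -115, 0, 0, 0, 0, 0, -125, 0, 0, 0, 0, 0, -135, 0, 0, 0, 0]
}}

```text
clock: 6.68
tool_pos: [0.4699, -0.1091, 0.0552]
ee_rot: [[1.0, 0.0, -0.0], [0.0, -1.0, 0.0], [-0.0, -0.0, -1.0]]
wrist_force: [-0.4, -2.3, -0.6]
opening: 1.0
```

```bash
python3 loc.py s4 .48 0.01 .05
```

```text
[0.4694 0.0111 0.0982] 0.0205
rel to big [-0.0486 -0.3519]
```

View pics/s4_o.png

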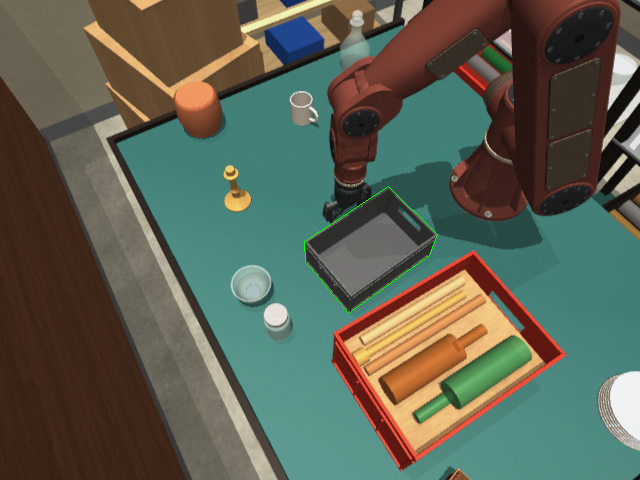

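The crate is rotating into line; the fitted yaw is now 0.10. I'll continue.

{"name": "drive_tool", "arguments": {
  "commands": [0, -10, 0, 0, 0, 0, 0, -20, 0, 0, 0, 0, 0, -30, 0, 0, 0, 0, 0, -40, 0, 0, 0, 0, 0, -50, 0, 0, 0, 0, 0, -60, 0, 0, 0, 0, 0, -70, 0, 0, 0, 0, 0, -80, 0, 0, 0, 0, 0, -90, 0, 0, 0, 0, 0, -98, 0, 0, 0, 0]
}}

```text
clock: 7.98
tool_pos: [0.47, -0.0112, 0.0553]
ee_rot: [[1.0, 0.0, 0.0], [0.0, -1.0, -0.0], [0.0, 0.0, -1.0]]
wrist_force: [0.3, -2.8, -0.1]
opening: 0.996
```

```bash
python3 loc.py s5 .47 0.1 0.02
```

```text
[0.48   0.0631 0.1322] 0.3805
rel to big [-0.038  -0.2999]
```

The fit is spoiled because the crates now overlap in this view, so I'll go on in small steps by force.

{"name": "drive_tool", "arguments": {
  "commands": [0, -3, 0, 0, 0, 0, 0, -6, 0, 0, 0, 0, 0, -9, 0, 0, 0, 0, 0, -9, 0, 0, 0, 0]
}}

```text
clock: 8.52
tool_pos: [0.4703, -0.003, 0.0554]
ee_rot: [[1.0, 0.0, 0.001], [0.0, -1.0, -0.0], [0.001, 0.0, -1.0]]
wrist_force: [0.4, -3.7, -1.4]
opening: 0.998
```

{"name": "drive_tool", "arguments": {
  "commands": [0, -2, 0, 0, 0, 0, 0, -4, 0, 0, 0, 0, 0, -4, 0, 0, 0, 0]
}}

```text
clock: 8.9
tool_pos: [0.4705, -0.0031, 0.0555]
ee_rot: [[1.0, -0.001, 0.0], [-0.001, -1.0, -0.009], [0.0, 0.009, -1.0]]
wrist_force: [-0.8, -29.2, -0.0]
opening: 1.0
```

The force rose to 29 N with no motion, so the crate is against the red one. I'll back off and inspect.

{"name": "drive_tool", "arguments": {
  "commands": [0, 5, 0, 0, 0, 0, 0, 30, 0, 0, 0, 0, 0, 70, 0, 0, 0, 0, 0, 120, -30, 0, 0, 0, 0, 170, -80, 0, 0, 0, 0, 220, -130, 0, 0, 0, 0, 250, -130, 0, 0, 0, 0, 250, -130, 0, 0, 0]
}}

```text
clock: 9.9
tool_pos: [0.4706, -0.2512, 0.1862]
ee_rot: [[1.0, -0.003, 0.002], [-0.003, -1.0, -0.001], [0.002, 0.001, -1.0]]
wrist_force: [0.2, 1.3, -0.3]
opening: 0.996
```

```bash
python3 - <<'E'
from h import *
a=save("scene","s6")[140:440,240:600,::-1];b=save("top","t6")[170:370,70:350,::-1]
cv2.imwrite("pics/c6.png",np.hstack([cv2.resize(a,(400,333)),cv2.copyMakeBorder(cv2.resize(b,(400,286)),0,47,0,0,0)]))
E
```

```text
(no output)
```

View pics/c6.png

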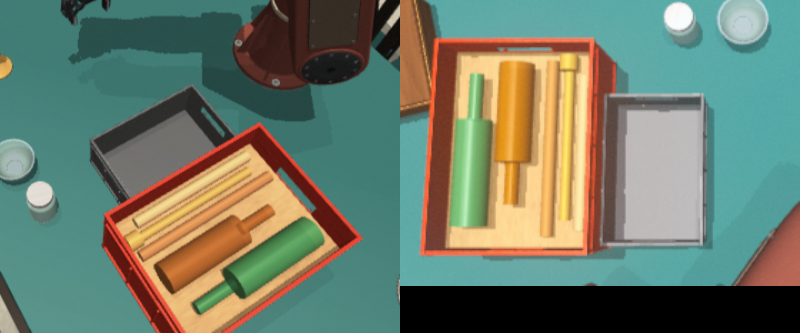

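```bash
python3 - <<'E'
from fit import *
im=cv2.imread("pics/t6.png")[:,:,::-1].copy(); h=cv2.cvtColor(im,cv2.COLOR_RGB2HSV).astype(int)
g=(h[...,1]<60)&(h[...,2]>40); q=proj("top",box([.475,.11,0],.3,.2,.12)); x0,y0=q.min(0).astype(int)-6; x1,y1=q.max(0).astype(int)+6
k=np.zeros_like(g);k[y0:y1,x0:x1]=1; G=comp(g&k,q.mean(0))
p,c=fit(G,"top",[.475,.11,.0],(.3,.2,.12));print(p.round(4),c)
# line fits to outer right rim and red right rim
def line(pts,z):
    P=np.array([ray("top",r,cc,z)[:2] for r,cc in pts]); s,i=np.polyfit(P[:,0],P[:,1],1); return s, s*.475+i, np.std(P[:,1]-s*P[:,0]-i)
rows=range(245,332,2)
print("grey outer",line([(r,np.flatnonzero(G[r])[-1]+.5) for r in rows],.12))
# red bright rim (right one)
for a,b in((195,225),):
    V=((h[...,0]<10)|(h[...,0]>172))&(h[...,1]>140)&(h[...,2]>170)
    pts=[(r,a+np.flatnonzero(V[r,a:b])[-1]+.5) for r in range(205,340,2) if V[r,a:b].any()]
    print("red rim outer",len(pts),line(pts,.22))
E
```

```text
[ 0.4797  0.1104 -0.0089] 0.035026383088925576
grey outer (np.float64(0.006526395400573128), np.float64(0.0043224314502351875), np.float64(0.0004018400295904357))
red rim outer 68 (np.float64(-0.05568756339217789), np.float64(0.19984137543834107), np.float64(0.010171337381579965))
```

```bash
python3 - <<'E'
from fit import *
im=cv2.imread("pics/t6.png")[:,:,::-1].copy(); h=cv2.cvtColor(im,cv2.COLOR_RGB2HSV).astype(int)
print([tuple(im[270,c]) for c in range(194,222)])
c=im[225:300,185:235,::-1]; cv2.imwrite("pics/z6.png",cv2.resize(c,None,fx=8,fy=8,interpolation=0))
for y in(.210,.212,.214): print(y,proj("top",[[.475,y,.22],[.475,y,.12],[.475,y-.2,.12]]).round(1).tolist())
E
```

```text
[(np.uint8(252), np.uint8(215), np.uint8(150)), (np.uint8(253), np.uint8(228), np.uint8(165)), (np.uint8(252), np.uint8(240), np.uint8(176)), (np.uint8(253), np.uint8(238), np.uint8(173)), (np.uint8(253), np.uint8(228), np.uint8(163)), (np.uint8(246), np.uint8(205), np.uint8(141)), (np.uint8(221), np.uint8(144), np.uint8(93)), (np.uint8(255), np.uint8(119), np.uint8(76)), (np.uint8(250), np.uint8(123), np.uint8(81)), (np.uint8(201), np.uint8(75), np.uint8(43)), (np.uint8(136), np.uint8(60), np.uint8(39)), (np.uint8(175), np.uint8(66), np.uint8(38)), (np.uint8(198), np.uint8(78), np.uint8(44)), (np.uint8(130), np.uint8(61), np.uint8(39)), (np.uint8(127), np.uint8(62), np.uint8(42)), (np.uint8(129), np.uint8(63), np.uint8(47)), (np.uint8(125), np.uint8(57), np.uint8(39)), (np.uint8(132), np.uint8(83), np.uint8(70)), (np.uint8(148), np.uint8(138), np.uint8(137)), (np.uint8(134), np.uint8(121), np.uint8(120)), (np.uint8(90), np.uint8(66), np.uint8(59)), (np.uint8(95), np.uint8(74), np.uint8(65)), (np.uint8(91), np.uint8(72), np.uint8(65)), (np.uint8(93), np.uint8(71), np.uint8(64)), (np.uint8(91), np.uint8(69), np.uint8(64)), (np.uint8(92), np.uint8(71), np.uint8(63)), (np.uint8(92), np.uint8(73), np.uint8(67)), (np.uint8(100), np.uint8(82), np.uint8(79))]
0.21 [[203.3, 287.1], [211.7, 289.0], [282.5, 288.9]]
0.212 [[202.5, 287.1], [211.0, 289.0], [281.8, 288.9]]
0.214 [[201.7, 287.1], [210.3, 289.0], [281.1, 288.9]]
```

View pics/z6.png

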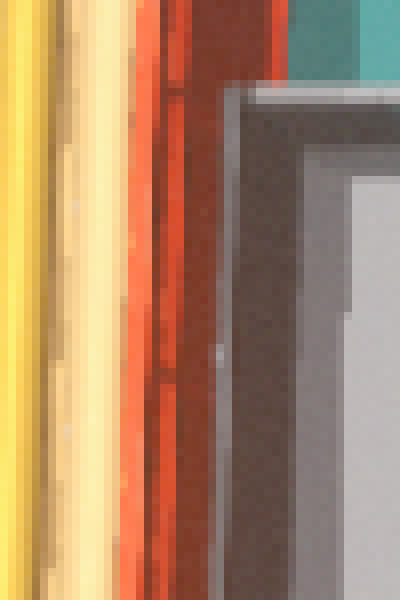

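The outer edge of the red rim (column ~203.3) and the edge of the grey crate (~211.3) both correspond to y ≈ 0.210 m. The gap is therefore under about 1–2 mm, and the edges run parallel. The arm is clear, so I'm handing in.

```bash
python3 -c "
from h import *
print(telemetry.read_state()['wrist_force'],workorder.hand_in())"
```

```text
the job is handed in; nothing more can be done
[-0.01162185  1.33657946 -0.1945759 ] None
```

I tipped the grey crate onto its base by pushing its lip with the open fingers. I then pushed it along the deck with both fingers across its side until it met the red crate. The job was handed in at about 10 s of the 48 s allowed; no verdict is reported.

**Final position:** the last top view shows the crate mouth up, with both facing sides at y ≈ 0.210 m, so the gap is about 1–2 mm at most. Its middle is about 40 mm along from the red crate's middle.

**Alignment:** the fitted yaw was between -0.009 and +0.007 rad. The red crate's fit gave 0.001–0.008 rad, so the two sides are parallel within the 0.045 rad limit.

**Contact and bystanders:** at contact the wrist force rose to 29 N with no further motion. The tool then backed well clear. The bowl and jar looked unmoved in the last views. The tool stayed clear of the candlestick and mug, but I did not measure any of the four again at the end.

**Checks that failed or disagreed:**
- The scene-camera fit of the grey crate failed once the red crate blocked its view.
- One automatic line fit to the red rim was unusable, with 10 mm scatter. I read the rim from pixels in a zoomed crop instead.
- The separate pose estimates for the two crates differ by a few mm. Taken on their own they would allow a gap of up to about 9 mm. I relied on the force at contact and the direct edge comparison.

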